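Feel out the open bay of a brush-trimming bed with a feeler gauge

TASK

Draw the wooden-handled feeler gauge out of its pigeonhole by its steel blade, lay it flat on the cork mat and let go, then take it again by its handle. Feel with the blade which one of the three bays of the green brush-trimming bed has enough gap - in the other two it jams half-way - and leave the gauge lying there, its blade pushed fully home in that bay and your hand off it. Leave the brushes and other things on the bench where they are.

Things in the scene. Friction and masses are not known exactly. Their poses are not given: they have to be found in the camera images.
- gauge_handle (a point): Feeler gauge (loose, about 0.15 kg): centre of its handle, half-way up. Brown wooden handle 90 mm long, 30 wide, 30 thick, brass band. x axis runs from handle to blade tip, z up when lying. The shoulder, where the blade begins, lies 45 mm along x, the blade tip 145 mm. At the start the handle is inside the rack, its underside 12 mm above the table, out of reach of a grasp.
- gauge_tip (a point): Middle of the end of the gauge's steel blade; same axes as gauge_handle. Blade 100 mm long, 24 wide (y), 5 thick (z), set at the handle's mid-thickness. At the start some 50 to 65 mm of blade sticks out of the pigeonhole.
- rack: Fixed wooden pigeonhole rack, blue roof: 145 mm deep (x), 150 wide (y), 61 high; origin under its centre. The mouths face its +x, mouth plane 72.5 mm along x. Two holes, 57 mm wide, 37 high, floor 12 mm above the table: the gauge's at y +34.5 mm, the other (y -34.5) holds a spare block. The gauge is drawn out along the rack's +x; the handle is clear of the roof after about 135 mm.
- mat: Fixed cork mat, 250 mm (x) by 120 mm (y), 3 mm thick; origin under its centre.
- bed: Fixed green brush-trimming bed, 135 mm deep (x), 198 wide (y); origin under the middle of its front edge, x into the bays. Three like channels: 32 mm wide, 123 long, steel floor 11 mm above the table, flared entry. The first 30 mm is open above (yellow floor); then a bridge covers them, underside 20 mm above the table, top 70 mm, at the rear and on its brass adjusters 100 mm.
- bay_left (a point): Mouth of the left bay (seen from the robot): mid-width, on the bed's front edge, 15 mm above the table, the height of the blade's middle when the gauge's handle rests on the table. x points into the bay, z up. In the open bay the gap stays above 8 mm and the blade goes in 100 mm, until the handle's shoulder meets the bed's front edge.
- bay_mid (a point): Mouth of the middle bay, 66 mm to the right of the left one; same axes and height. In the two tight bays, drawn at random and alike from outside, a hidden shoe 55 mm in from the mouth leaves only a 3 mm gap, and the blade stops dead there.
- bay_right (a point): Mouth of the right bay, 66 mm to the right of the middle one; same axes and height. See the other two.
- scrub_brush: Bystander: scrubbing brush, straw bristles down, beech back, 130 x 55 x 40 mm; origin under its centre.
- hedgehog: Bystander: hedgehog-shaped brush standing on a beech foot, about 105 mm wide and 105 mm high; origin under its foot.
- wax_tin: Bystander: flat red wax tin, 72 mm diameter, 35 mm high; origin under its centre.
- nail_brush: Bystander: nail brush, black bristles down, beech back, 95 x 45 x 40 mm; origin under its centre.
- oil_jar: Bystander: amber glass jar, 60 mm diameter, 90 mm high; origin under its centre.
- dish_brush: Bystander: dish brush, 200 mm long, lying.
There are look-alikes about, which are no part of the job. What is meant by the part that bears gauge_handle is not blue or turquoise, and is the larger of those in its own colour.

How it is judged:
On the way, in this order (a step that is already met when the one before it is completed fails the run):
1. the gauge lies flat on the cork mat, let go (horizontal distance between gauge_handle and mat below 0.13 m and contact force between gauge and mat above 0.2 N and height (world z) of gauge_handle below 0.024 m and angle between gauge_handle's own z axis and vertical below 0.15 rad and contact force between the fingers and gauge below 0.05 N), for 0.1 s.
2. the blade, held, is pushed fully home in the bay that takes it (((x of gauge_tip in the frame of bay_left above 0.085 m and y of gauge_tip in the frame of bay_left between -0.014 and 0.014 m and z of gauge_tip in the frame of bay_left between -0.006 and 0.006 m) or (x of gauge_tip in the frame of bay_mid above 0.085 m and y of gauge_tip in the frame of bay_mid between -0.014 and 0.014 m and z of gauge_tip in the frame of bay_mid between -0.006 and 0.006 m) or (x of gauge_tip in the frame of bay_right above 0.085 m and y of gauge_tip in the frame of bay_right between -0.014 and 0.014 m and z of gauge_tip in the frame of bay_right between -0.006 and 0.006 m)) and contact force between the fingers and gauge above 0.3 N), for 0.1 s.
At the end, for the whole second after the job is handed in: The gauge lies at rest and released, flat (within 7 degrees), its blade at least 85 mm inside the one bay that has enough gap; nothing else on the bench has been moved by more than 40 mm (((x of gauge_tip in the frame of bay_left above 0.085 m and y of gauge_tip in the frame of bay_left between -0.014 and 0.014 m and z of gauge_tip in the frame of bay_left between -0.006 and 0.006 m) or (x of gauge_tip in the frame of bay_mid above 0.085 m and y of gauge_tip in the frame of bay_mid between -0.014 and 0.014 m and z of gauge_tip in the frame of bay_mid between -0.006 and 0.006 m) or (x of gauge_tip in the frame of bay_right above 0.085 m and y of gauge_tip in the frame of bay_right between -0.014 and 0.014 m and z of gauge_tip in the frame of bay_right between -0.006 and 0.006 m)) and angle between gauge_handle's own z axis and vertical below 0.12 rad and linear speed of gauge below 0.02 m/s and contact force between the fingers and gauge below 0.05 N and height (world z) of gauge_handle below 0.024 m); the robot touches nothing.
It fails at once if a bystander on the bench is moved by more than 40 mm (distance of any of scrub_brush, hedgehog, wax_tin, nail_brush, oil_jar, dish_brush from where it was at the start of the episode above 0.04 m).
It also fails if it takes over 64 s, if anything falls off the work surface, if the arm or the gripper's body presses on something with over 40 N, if the wrist force passes 120 N, or if a joint passes its speed limit or range.

ROBOT

A 7-joint arm with a two-finger parallel gripper is mounted at the origin on the work surface. World frame = base frame: x ahead of the robot, y to its left, z up, the work surface at z = 0. Lengths are in m, angles in rad, forces in N, time in s.
With the tool pointing down it reaches from about 0.4 to 0.9 m from the base axis. Payload 5.5 kg.
Tool frame: the origin (TCP) lies at the very end of the fingers, on their centre line; the grasp point (between the pads) lies 19 mm behind it (ctrl.hold_point_z is the distance from the TCP to the grasp point, in m); z points along the fingers, y is the direction in which the jaws open and shut (so a half turn about z gives the same grasp; the last joint's range is limited). The gripper opens to 85 mm and grips with 20 to 120 N. Pads are 22 mm wide; open, the fingers measure 114 mm over their backs; the gripper's body (76 mm by 85 mm) begins 54 mm behind the grasp point. The pads swing forward as they close: fully open they stand 13 mm farther back than shut.
Start: joints at [-1.005, 0.501, -0.427, 1.55, 0.221, 1.138, -0.21], TCP at [0.194, 0.62, 0.21] pointing down, gripper open.
Joint ranges: [-2.88, 2.88], [-0.31, 2.03], [-1.54, 1.56], [0.2, 2.42], [-1.41, 4.55], [0.19, 2.02], [-2.57, 2.57]. Speed limits (rad/s): [2.57, 2.57, 3.14, 3.14, 3.14, 3.14, 3.14].

INTERFACE

Orientations are given as a 3x3 rotation matrix whose columns are the frame's x, y, z axes.
In Python, from bench import ctrl gives the robot as it stands.
- The arm moves only by the shell command python3 -m crank 'ROWS' [FORCE]. ROWS is JSON, a list of rows, each an object with "dp": the shift along the world's x, y, z in cm, a list of three; "twist": the turn about the world's z in rad; "fingers": the opening, from 0 (shut) to 1 (fully open). A call has 1 to 8 rows; each row is the pose to reach, as a shift and turn from the pose commanded when the call began; what a row does not reach only later rows make up. A row lasts 1/10 s, in which the tool goes at most 50 mm and 8.59 degrees, less where a joint would pass 70% of its speed; a pose out of reach is approached as far as the arm can. A call with a gripper value outside its range is refused whole. The fingers move at their own pace and stop on an object; FORCE is the grip in N (left out, the last holds). Time passes only in rows, so rows that repeat a pose let the fingers close. It gives the time, the measured TCP pose, the force and the opening at its end, in the units of the state.
- ctrl.get_obs(): the state, without advancing time (a new reading comes with each control period).
- ctrl.snapshot(name): name is "side" or "top" or "wrist"; returns the picture (400x640x3 uint8, blue, green, red); there is no depth.
- ctrl.get_calibration(name): a dict with "fx", "fy", "cx", "cy" (pixels), "dist" ([k1, k2, p1, p2, k3] as OpenCV has them; the pictures are not rectified), "R" (3x3) and "t" (3): a world point X has camera coordinates R X + t. Camera axes: x right, y down, z forward; pixel columns grow to the right and rows downward; lengths in m; the calibration is good to about 2 mm. A picture is of the moment at which its call begins: read the wrist's pose just before it. get_calibration takes no time and is no camera call; for the wrist camera it gives the pose at the moment of the call.
- ctrl.close_job(): hands the job in, once; it reports no verdict.
The state is a dict: "t": time; "qpos": joint angles; "qvel": joint speeds; "tau": joint torques, N m; "tool_pos": TCP position; "orientation": TCP orientation; "wrist_force": force on the tool from outside, world axes, zero at the start; "wrist_torque": the same for the moment, N m; "grip_width": finger opening in m.
Only numpy, scipy, OpenCV 4.12 (cv2) and the standard library are available. Lean on these libraries where they do the work, as an engineer would, in place of code of your own. Each camera call takes 0.05 s, during which the arm holds its last target.

## Working session

There is one attempt and no reset: what is moved stays moved. The work goes in short steps, Python scripts to look and compute and a shell command to move; the robot and the scene stay as the last step left them, time stands still between calls to the robot, and variables do not carry over. Pictures are saved under pics/ and viewed, and the job is handed in when it is done.

```bash
ls; mkdir -p pics
python3 - <<'E'
from bench import ctrl
import cv2
for n in("side","top","wrist"):
    im=ctrl.snapshot(n); cv2.imwrite(f"pics/{n}0.png",im)
    c=ctrl.get_calibration(n); print(n,{k:(v.tolist() if hasattr(v,'tolist') else v) for k,v in c.items()})
print(ctrl.get_obs(), ctrl.hold_point_z)
E
```

```text
pics
side {'fx': 496.67476598303006, 'fy': 496.67476598303006, 'cx': 314.16993148785957, 'cy': 203.98735526175756, 'dist': [-0.023460994078057566, 0.0, 0.0, 0.0, 0.0], 'R': [[0.8717989847569577, -0.4897806306120018, 0.009025743960893477], [-0.3785701852424291, -0.6853112928748288, -0.6221198009256285], [0.31088767267656436, 0.5389465332809372, -0.7828700334296931]], 't': [-0.37693996041220335, 0.1962542543971941, 1.7444271349943798]}
top {'fx': 457.9552999320148, 'fy': 457.9552999320148, 'cx': 316.47438262101224, 'cy': 194.07323038575905, 'dist': [-0.11825300071461717, 0.0, 0.0, 0.0, 0.0], 'R': [[0.02963175408379061, -0.9995594694000606, 0.0016811551347568096], [-0.9984626722570487, -0.02967797528803285, -0.04681356525748204], [0.046842835730038494, -0.0002914025948327345, -0.9989022293624619]], 't': [-0.05244452860420762, 0.4257985969502901, 1.3053108878647794]}
wrist {'fx': 355.1725244512637, 'fy': 355.1725244512637, 'cx': 323.46029561746866, 'cy': 199.74480800545456, 'dist': [-0.039222743320294504, 0.0, 0.0, 0.0, 0.0], 'R': [[0.29764395225117735, 0.954676476885302, -0.000949826388
[... 341 characters left out ...]
 array([-9.31291818e-04, -1.36073027e-03, -7.00315982e-05, -6.42458455e-03,
       -6.95135275e-04, -1.73903150e-04, -1.07675493e-04]), 'tau': array([-6.54365358e-03, -5.70045161e+01, -5.82491577e+00, -2.81288928e+01,
        1.08075657e-02,  7.91434140e-03,  3.50900348e-05]), 'tool_pos': array([0.19369357, 0.61987634, 0.20926476]), 'orientation': array([[-9.54514503e-01,  2.98164045e-01, -5.15942395e-04],
       [ 2.98164487e-01,  9.54513371e-01, -1.47061648e-03],
       [ 5.39889578e-05, -1.55756045e-03, -9.99998786e-01]]), 'wrist_force': array([-0.75071931, -1.04594616, -0.4194845 ]), 'wrist_torque': array([ 0.04050907,  0.09321095, -0.0189247 ]), 'grip_width': 0.08511543693259069} 0.0187
```

View pics/side0.png

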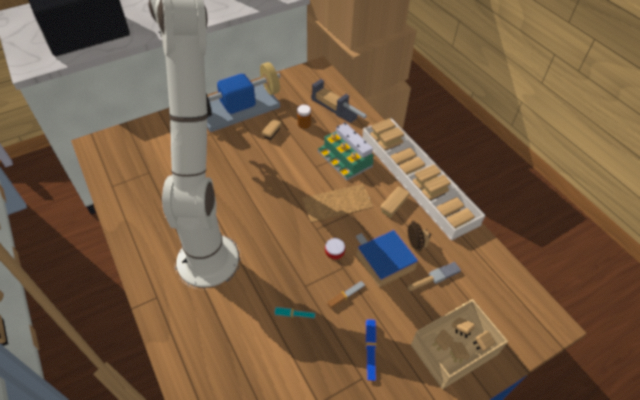

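View pics/top0.png

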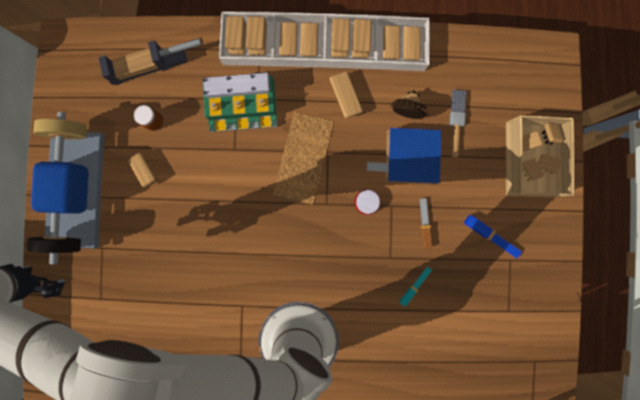

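View pics/wrist0.png

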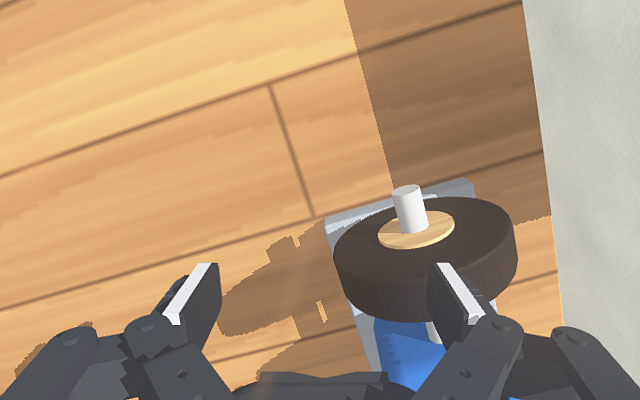

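```bash
cat > h.py <<'E'
import numpy as np, cv2
from bench import ctrl
def ray(n,uv,c=None):
    c=c or ctrl.get_calibration(n); K=np.array([[c['fx'],0,c['cx']],[0,c['fy'],c['cy']],[0,0,1.]])
    p=cv2.undistortPoints(np.array(uv,float).reshape(-1,1,2),K,np.array(c['dist'])).reshape(-1,2)
    R=np.array(c['R']);t=np.array(c['t']); d=np.c_[p,np.ones(len(p))]@R
    return -R.T@t,d
def onz(n,uv,z,c=None):
    o,d=ray(n,uv,c); s=(z-o[2])/d[:,2]; return o+d*s[:,None]
E
python3 - <<'E'
import cv2
im=cv2.imread('pics/top0.png')
a=cv2.resize(im[60:220,185:285+20],None,fx=6,fy=6,interpolation=cv2.INTER_CUBIC)[:600]
cv2.imwrite('pics/bed.png',cv2.resize(im[65:140,195:285],None,fx=8,fy=8,interpolation=cv2.INTER_CUBIC))
cv2.imwrite('pics/rack.png',cv2.resize(im[115:215,350:450],None,fx=6,fy=6,interpolation=cv2.INTER_CUBIC))
cv2.imwrite('pics/mat.png',cv2.resize(im[105:210,265:345],None,fx=5,fy=5,interpolation=cv2.INTER_CUBIC))
E
```

```text
(no output)
```

View pics/bed.png

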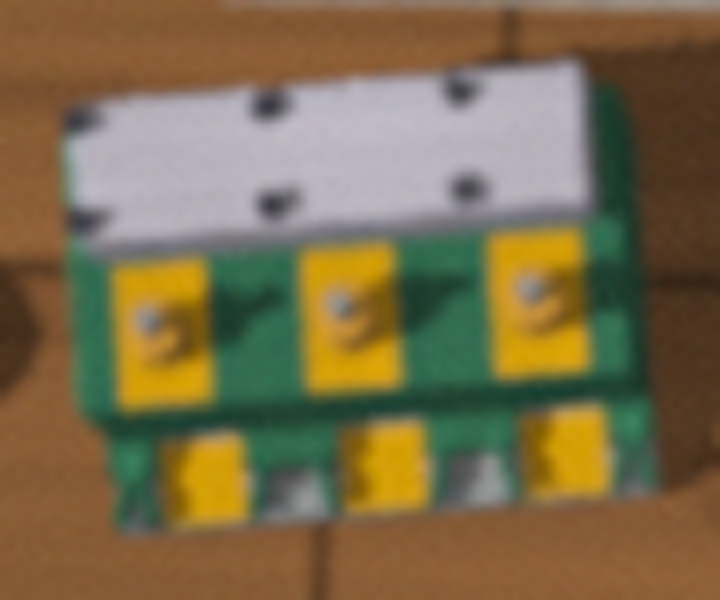

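View pics/rack.png

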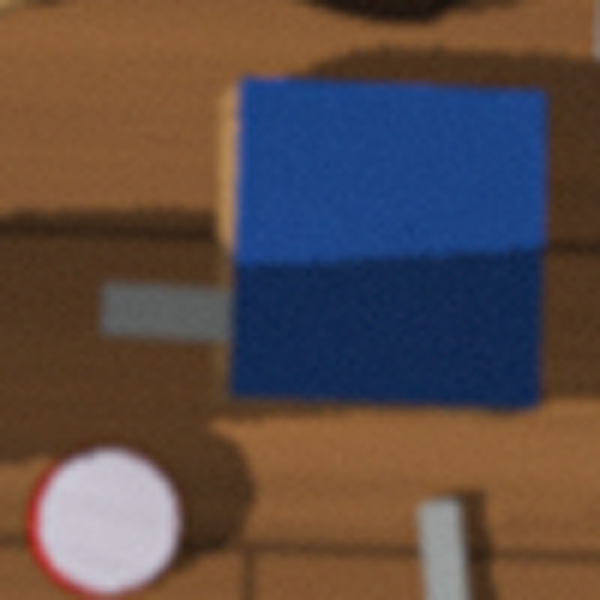

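View pics/mat.png

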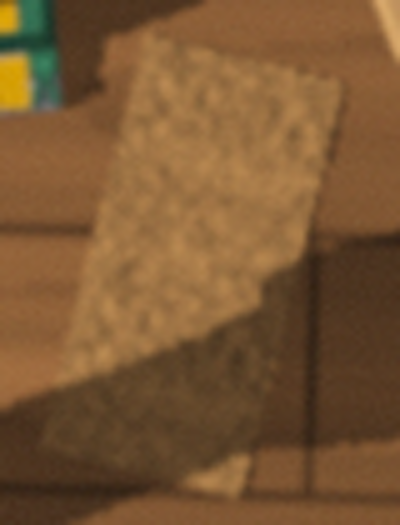

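Run:
```python
from h import *
np.set_printoptions(precision=4,suppress=True)
f=lambda a,x0,y0,s:(np.array(a,float)+.5)/s+[x0,y0]-.5
p=lambda l,a,z:print(l,*onz('top',a,z)[:,:2])
p('blade tipUp,tipLo,rUp,rLo',f([(101,284),(101,337),(226,291),(226,342)],350,115,6),.027)
p('roof',f([(240,78),(547,92),(541,408),(232,396)],350,115,6),.061)
p('bed pads fl,fr x3',f([(165,525),(250,521),(345,514),(430,508),(527,500),(612,496)],195,65,8),.011)
p('bed pads back',f([(160,438),(243,432),(340,424),(425,418),(522,408),(607,404)],195,65,8),.011)
p('bed ends z.03?',f([(120,532),(658,492)],195,65,8),.011)
p('top rear',f([(65,105),(580,60),(590,212),(80,250)],195,65,8),.1)
p('mat',f([(145,32),(342,82),(240,497),(40,450)],265,105,5),.003)
im=cv2.imread('pics/top0.png')
m=cv2.inRange(im,(0,120,180),(80,210,255));
n,_,st,ce=cv2.connectedComponentsWithStats(m)
for i in range(1,n):
  if st[i,4]>30: print(st[i],ce[i],onz('top',ce[i],.011)[0,:2],onz('top',ce[i],.07)[0,:2])
```

```text
blade tipUp,tipLo,rUp,rLo [ 0.5223 -0.1794] [ 0.497  -0.1799] [ 0.5209 -0.2391] [ 0.4965 -0.2396]
roof [ 0.6169 -0.2386] [ 0.6157 -0.3838] [ 0.4671 -0.3826] [ 0.4681 -0.2377]
bed pads fl,fr x3 [0.6045 0.2605] [0.6067 0.2294] [0.6101 0.1947] [0.613  0.1637] [0.6169 0.1285] [0.6192 0.0977]
bed pads back [0.6366 0.2639] [0.6395 0.2335] [0.6432 0.198 ] [0.6462 0.167 ] [0.6507 0.1317] [0.653  0.1008]
bed ends z.03? [0.6016 0.277 ] [0.6211 0.081 ]
top rear [0.7339 0.2824] [0.753  0.1053] [0.6998 0.0997] [0.683  0.2744]
mat [0.6686 0.0343] [ 0.6424 -0.0817] [ 0.3985 -0.0295] [0.4222 0.0869]
[257  94  11  18 121] [261.0331 102.9091] [0.6883 0.1297] [0.6738 0.1221]
[233  96  12  17 110] [237.6182 104.6   ] [0.6817 0.1981] [0.6675 0.1874]
[210  98  11  17 112] [214.1339 106.6786] [0.6741 0.2671] [0.6602 0.2533]
[263 116   8  11  66] [266.6667 121.2121] [0.6346 0.1111] [0.6225 0.1043]
[241 118   7  10  63] [243.9365 122.8889] [0.628  0.1772] [0.6162 0.1674]
[218 120   8  10  62] [221.3871 124.629 ] [0.6213 0.2431] [0.6098 0.2304]
```

```bash
python3 -m crank '[{"dp":[3,-3.5,0],"twist":-0.14,"fingers":1},{"dp":[6,-7,0],"twist":-0.28,"fingers":1},{"dp":[9,-10.5,0],"twist":-0.42,"fingers":1},{"dp":[12,-14,0],"twist":-0.56,"fingers":1},{"dp":[15,-17.5,0],"twist":-0.7,"fingers":1},{"dp":[18,-21,0],"twist":-0.84,"fingers":1},{"dp":[21,-25,0],"twist":-0.98,"fingers":1},{"dp":[24,-29,0],"twist":-1.12,"fingers":1}]' 60
```

```text
t: 0.95
tool_pos: [0.4346, 0.3288, 0.2101]
orientation: [[-0.142, 0.99, -0.0], [0.99, 0.142, 0.0], [0.0, 0.0, -1.0]]
wrist_force: [0.8, 0.6, 0.8]
grip_width: 0.0857
```

```bash
python3 -m crank '[{"dp":[1,-4.8,0],"twist":-0.05,"fingers":1},{"dp":[2,-9.6,0],"twist":-0.1,"fingers":1},{"dp":[3,-14.4,0],"twist":-0.15,"fingers":1},{"dp":[4,-19.2,0],"twist":-0.15,"fingers":1},{"dp":[5,-24,0],"twist":-0.15,"fingers":1},{"dp":[6,-28.8,0],"twist":-0.15,"fingers":1},{"dp":[7,-33.6,-2],"twist":-0.15,"fingers":1},{"dp":[7.5,-38,-4],"twist":-0.15,"fingers":0.8}]'
python3 -m crank '[{"dp":[0,-4,-2],"twist":0,"fingers":0.8},{"dp":[0,-8,-4],"twist":0,"fingers":0.8},{"dp":[0,-12,-6],"twist":0,"fingers":0.8},{"dp":[0,-13,-7],"twist":0,"fingers":0.8},{"dp":[0,-13,-7],"twist":0,"fingers":0.8}]'
python3 - <<'E'
from h import *
cv2.imwrite('pics/w1.png',ctrl.snapshot('wrist')); print(ctrl.get_obs()['qpos'])
E
```

```text
t: 1.75
tool_pos: [0.5099, -0.0501, 0.1712]
orientation: [[0.002, 1.0, 0.003], [1.0, -0.002, -0.0], [-0.0, 0.003, -1.0]]
wrist_force: [-0.2, 1.0, 0.4]
grip_width: 0.0735
t: 2.25
tool_pos: [0.5066, -0.1801, 0.099]
orientation: [[0.006, 1.0, -0.004], [1.0, -0.006, 0.0], [0.0, -0.004, -1.0]]
wrist_force: [-0.1, 0.5, 0.4]
grip_width: 0.0685
[ 0.12722702  0.41612597  0.19669386  1.9408292  -0.11102364  0.79714719
  0.38196188]
```

View pics/w1.png

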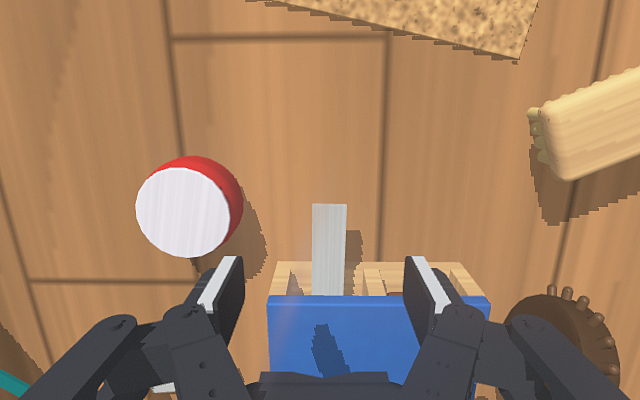

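Run:
```python
from h import *
print(onz('wrist',[(313,204),(346,204),(313,295),(346,295)],.0295).round(4))
print('tin',onz('wrist',[(135,213),(231,213),(184,168),(184,257)],.035).round(4))
print('roof edge',onz('wrist',[(268,297),(490,297)],.061).round(4))
print(ctrl.get_obs()['tool_pos'])
```

```text
[[ 0.5013 -0.1779  0.0295]
 [ 0.5241 -0.1779  0.0295]
 [ 0.5004 -0.25    0.0295]
 [ 0.5253 -0.25    0.0295]]
tin [[ 0.3785 -0.1824  0.035 ]
 [ 0.4453 -0.1824  0.035 ]
 [ 0.4166 -0.151   0.035 ]
 [ 0.4088 -0.2157  0.035 ]]
roof edge [[ 0.4721 -0.2316  0.061 ]
 [ 0.6182 -0.2324  0.061 ]]
[ 0.50777786 -0.17798823  0.09994398]
```

```bash
python3 -m crank '[{"dp":[0.2,-1.5,-2],"twist":0,"fingers":0.6},{"dp":[0.2,-1.5,-5],"twist":0,"fingers":0.6},{"dp":[0.2,-1.5,-8],"twist":0,"fingers":0.6},{"dp":[0.2,-1.5,-8.6],"twist":0,"fingers":0.6},{"dp":[0.2,-1.5,-8.6],"twist":0,"fingers":0.6},{"dp":[0.2,-1.5,-8.6],"twist":0,"fingers":0.6}]'
python3 -m crank '[{"dp":[0,0,0],"twist":0,"fingers":0},{"dp":[0,0,0],"twist":0,"fingers":0},{"dp":[0,0,0],"twist":0,"fingers":0},{"dp":[0,0,0],"twist":0,"fingers":0},{"dp":[0,0,0],"twist":0,"fingers":0},{"dp":[0,0,0],"twist":0,"fingers":0}]' 90
python3 - <<'E'
from h import *
cv2.imwrite('pics/w2.png',ctrl.snapshot('wrist')); print(ctrl.get_obs()['qpos'])
E
```

```text
t: 2.9
tool_pos: [0.5121, -0.1924, 0.0162]
orientation: [[0.0, 1.0, 0.002], [1.0, -0.0, -0.0], [-0.0, 0.002, -1.0]]
wrist_force: [-0.8, -0.0, 1.0]
grip_width: 0.0514
t: 3.5
tool_pos: [0.5106, -0.1932, 0.0148]
orientation: [[0.002, 1.0, 0.0], [1.0, -0.002, 0.0], [0.0, 0.0, -1.0]]
wrist_force: [-0.1, 0.1, -0.1]
grip_width: 0.0001
[ 0.17670446  0.56407051  0.17012821  1.95799625 -0.15387824  0.63187857
  0.44333264]
```

View pics/w2.png

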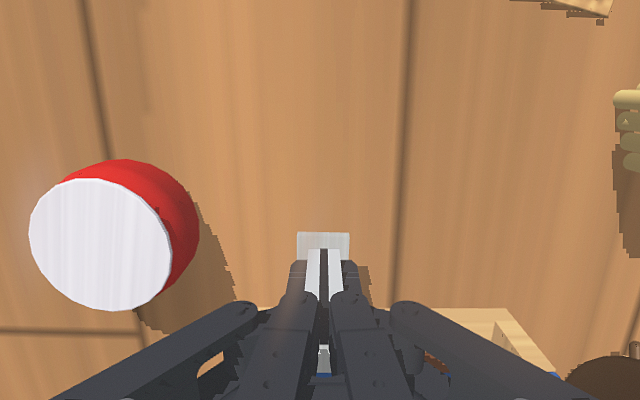

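Run:
```python
from h import *
for z in (.005,.01,.015,.02,.03): print(z,onz('wrist',[(297,233),(350,233)],z).round(4).tolist())
o=ctrl.get_obs(); print(o['tool_pos'],o['grip_width'],ctrl.get_calibration('wrist')['t'])
cv2.imwrite('pics/s1.png',cv2.resize(ctrl.snapshot('side')[200:330,280:460],None,fx=4.4,fy=4.4,interpolation=cv2.INTER_CUBIC))
```

```text
0.005 [[0.4975, -0.1895, 0.005], [0.5254, -0.1896, 0.005]]
0.01 [[0.4979, -0.1874, 0.01], [0.525, -0.1875, 0.01]]
0.015 [[0.4983, -0.1854, 0.015], [0.5246, -0.1854, 0.015]]
0.02 [[0.4987, -0.1833, 0.02], [0.5242, -0.1833, 0.02]]
0.03 [[0.4995, -0.1791, 0.03], [0.5234, -0.1792, 0.03]]
[ 0.51053816 -0.1932027   0.01470114] -2.453279940811038e-05 [-0.51172463 -0.16429678  0.13555452]
```

View pics/s1.png

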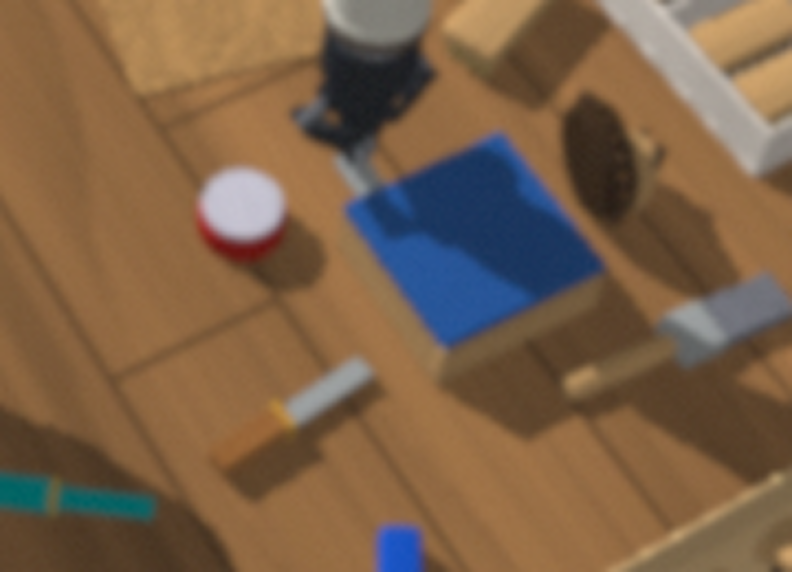

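Run:
```python
import cv2
im=cv2.imread('pics/w2.png')
cv2.imwrite('pics/w2c.png',cv2.resize(im[210:400,230:430],None,fx=3.1,fy=3.1,interpolation=cv2.INTER_CUBIC))
```

```text
(no output)
```

View pics/w2c.png

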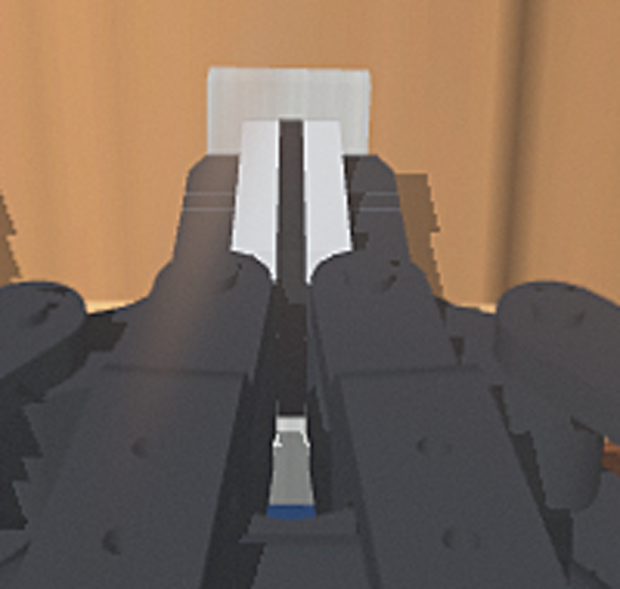

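Run:
```python
from h import *
c=ctrl.get_calibration('wrist');K=np.array([[c['fx'],0,c['cx']],[0,c['fy'],c['cy']],[0,0,1.]])
R=np.array(c['R']);t=np.array(c['t'])
o=ctrl.get_obs();p=o['tool_pos']
for dz in (-.01,0,.01,.02,.03,.04,.05):
  for dy in (.011,):
    X=p+[0,dy,dz]; print(dz,X.round(3),cv2.projectPoints(X[None],cv2.Rodrigues(R)[0],t,K,np.array(c['dist']))[0].ravel().round(1))
for X in ([.5115,-.179,.0295],[.5115,-.179,.018],[.5115,-.179,.0095]): print(X,cv2.projectPoints(np.array([X]),cv2.Rodrigues(R)[0],t,K,np.array(c['dist']))[0].ravel().round(1))
print('cam',-R.T@t)
```

```text
-0.01 [ 0.511 -0.182  0.005] [321.8 219.7]
0 [ 0.511 -0.182  0.015] [321.7 226.8]
0.01 [ 0.511 -0.182  0.025] [321.6 234.7]
0.02 [ 0.511 -0.182  0.035] [321.5 243.6]
0.03 [ 0.511 -0.182  0.045] [321.3 253.6]
0.04 [ 0.511 -0.182  0.055] [321.2 265. ]
0.05 [ 0.511 -0.182  0.065] [321. 278.]
[0.5115, -0.179, 0.0295] [323.6 232.3]
[0.5115, -0.179, 0.018] [323.6 223.2]
[0.5115, -0.179, 0.0095] [323.6 217.1]
cam [ 0.51154865 -0.11757014  0.17807264]
```

```bash
python3 -m crank '[{"dp":[0,0,0],"twist":0,"fingers":0.5},{"dp":[0,0,0],"twist":0,"fingers":0.5},{"dp":[0,0,0],"twist":0,"fingers":0.5},{"dp":[0,0,0],"twist":0,"fingers":0.5}]'
python3 - <<'E'
from h import *
im=ctrl.snapshot('wrist')
cv2.imwrite('pics/w3.png',cv2.resize(im[210:400,230:430],None,fx=3.1,fy=3.1,interpolation=cv2.INTER_CUBIC))
E
```

```text
t: 4.0
tool_pos: [0.5106, -0.1932, 0.0147]
orientation: [[0.002, 1.0, -0.0], [1.0, -0.002, 0.0], [0.0, -0.0, -1.0]]
wrist_force: [-0.5, -0.5, -0.1]
grip_width: 0.0425
```

View pics/w3.png

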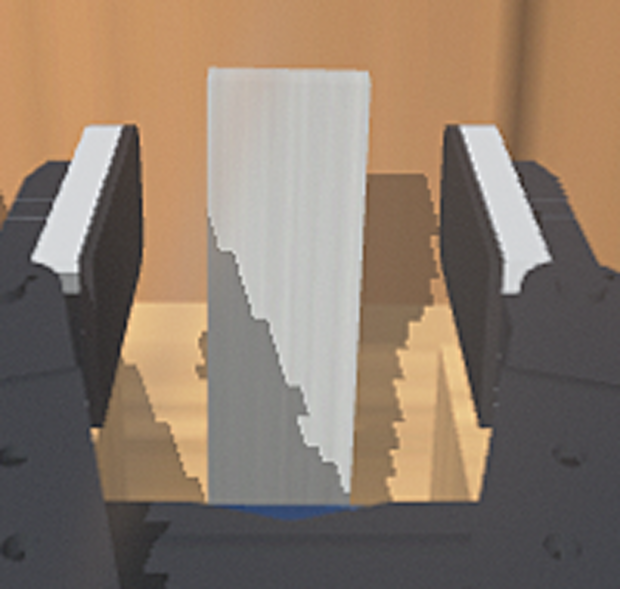

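```bash
python3 -m crank '[{"dp":[0,-0.2,-0.5],"twist":0,"fingers":0.5},{"dp":[0,-0.2,-0.9],"twist":0,"fingers":0.5},{"dp":[0,-0.2,-0.9],"twist":0,"fingers":0.5},{"dp":[0,-0.2,-0.9],"twist":0,"fingers":0},{"dp":[0,-0.2,-0.9],"twist":0,"fingers":0},{"dp":[0,-0.2,-0.9],"twist":0,"fingers":0},{"dp":[0,-0.2,-0.9],"twist":0,"fingers":0}]'
python3 - <<'E'
from h import *
im=ctrl.snapshot('wrist')
cv2.imwrite('pics/w4.png',cv2.resize(im[210:400,230:430],None,fx=3.1,fy=3.1,interpolation=cv2.INTER_CUBIC))
E
```

```text
t: 4.75
tool_pos: [0.5106, -0.1952, 0.0058]
orientation: [[0.002, 1.0, 0.0], [1.0, -0.002, 0.0], [0.0, 0.0, -1.0]]
wrist_force: [-0.3, 0.1, 0.9]
grip_width: 0.0191
```

View pics/w4.png

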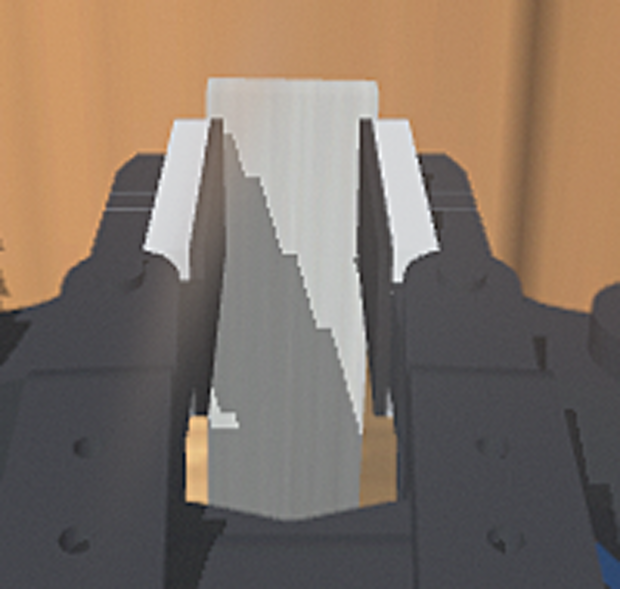

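```bash
python3 -m crank '[{"dp":[0,0,0],"twist":0,"fingers":0},{"dp":[0,0,0],"twist":0,"fingers":0}]'
python3 - <<'E'
from h import *
o=ctrl.get_obs();print(o['wrist_force'],o['grip_width'])
im=ctrl.snapshot('wrist')
cv2.imwrite('pics/w5.png',cv2.resize(im[210:400,230:430],None,fx=3.1,fy=3.1,interpolation=cv2.INTER_CUBIC))
E
```

```text
t: 5.0
tool_pos: [0.5106, -0.1952, 0.0058]
orientation: [[0.002, 1.0, -0.0], [1.0, -0.002, 0.0], [0.0, -0.0, -1.0]]
wrist_force: [-0.4, -0.8, -0.0]
grip_width: 0.0194
[-0.39184711 -0.8051392  -0.04004243] 0.019352388430901615
```

View pics/w5.png

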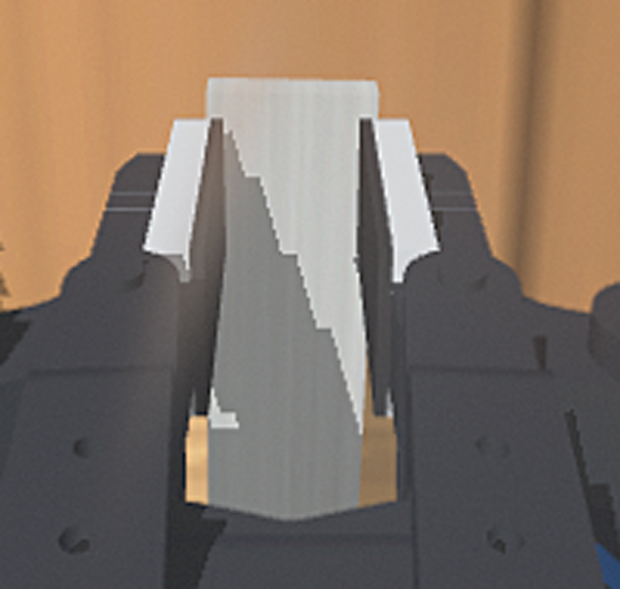

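```bash
python3 -m crank '[{"dp":[0,1,0.1],"twist":0,"fingers":0},{"dp":[0,2.5,0.1],"twist":0,"fingers":0},{"dp":[0,4,0.1],"twist":0,"fingers":0},{"dp":[0,5.5,0.1],"twist":0,"fingers":0},{"dp":[0,6,0.1],"twist":0,"fingers":0}]'
python3 - <<'E'
from h import *
im=ctrl.snapshot('wrist')
cv2.imwrite('pics/w6.png',im)
E
```

```text
t: 5.55
tool_pos: [0.5106, -0.1315, 0.0066]
orientation: [[-0.002, 1.0, -0.0], [1.0, 0.002, 0.002], [0.002, -0.0, -1.0]]
wrist_force: [-0.5, -1.1, -0.4]
grip_width: 0.0188
```

View pics/w6.png

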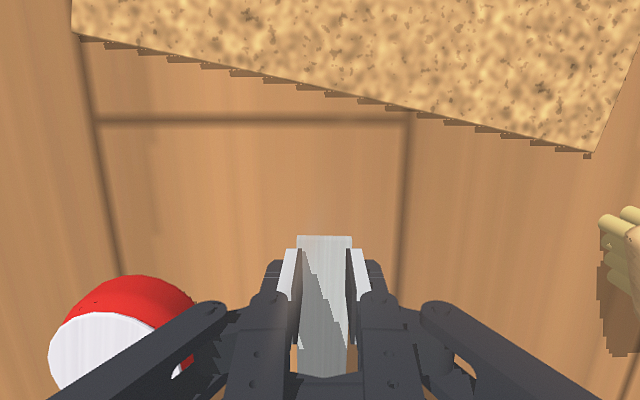

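```bash
python3 -m crank '[{"dp":[0,1.5,0],"twist":0,"fingers":0},{"dp":[0,3,0],"twist":0,"fingers":0},{"dp":[0,4.5,0],"twist":0,"fingers":0},{"dp":[0,6,0],"twist":0,"fingers":0},{"dp":[0,7.5,0],"twist":0,"fingers":0},{"dp":[0,9,0.2],"twist":0,"fingers":0},{"dp":[0,10,0.5],"twist":0,"fingers":0},{"dp":[0.3,11,1.5],"twist":0,"fingers":0}]'
python3 -m crank '[{"dp":[0.2,1.5,1],"twist":0,"fingers":0},{"dp":[0.5,3.5,2],"twist":0,"fingers":0},{"dp":[0.8,6,2],"twist":0,"fingers":0},{"dp":[1.1,9,2],"twist":0,"fingers":0},{"dp":[1.1,12,2],"twist":0,"fingers":0},{"dp":[1.1,14.5,2],"twist":0,"fingers":0},{"dp":[1.1,16,2],"twist":0,"fingers":0},{"dp":[1.1,16,2],"twist":0,"fingers":0}]'
python3 - <<'E'
from h import *
cv2.imwrite('pics/w7.png',ctrl.snapshot('wrist'))
cv2.imwrite('pics/s7.png',cv2.resize(ctrl.snapshot('side')[120:270,260:460],None,fx=4,fy=4,interpolation=cv2.INTER_CUBIC))
print(ctrl.get_obs()['grip_width'],ctrl.get_obs()['wrist_force'])
E
```

```text
t: 6.4
tool_pos: [0.5122, -0.024, 0.0213]
orientation: [[0.001, 1.0, -0.003], [1.0, -0.001, 0.0], [0.0, -0.003, -1.0]]
wrist_force: [-0.2, -0.1, -1.9]
grip_width: 0.019
t: 7.2
tool_pos: [0.5248, 0.1378, 0.0422]
orientation: [[-0.002, 1.0, 0.001], [1.0, 0.002, 0.001], [0.001, 0.001, -1.0]]
wrist_force: [-1.2, -1.0, -1.4]
grip_width: 0.0192
0.019119036020258467 [ 0.85041891 -0.26287662 -1.3004403 ]
```

View pics/w7.png

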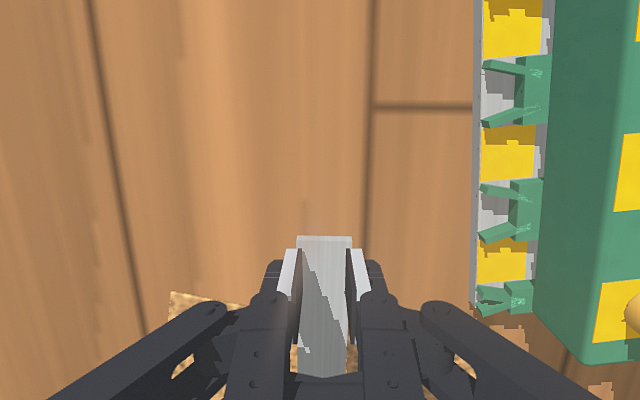

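View pics/s7.png

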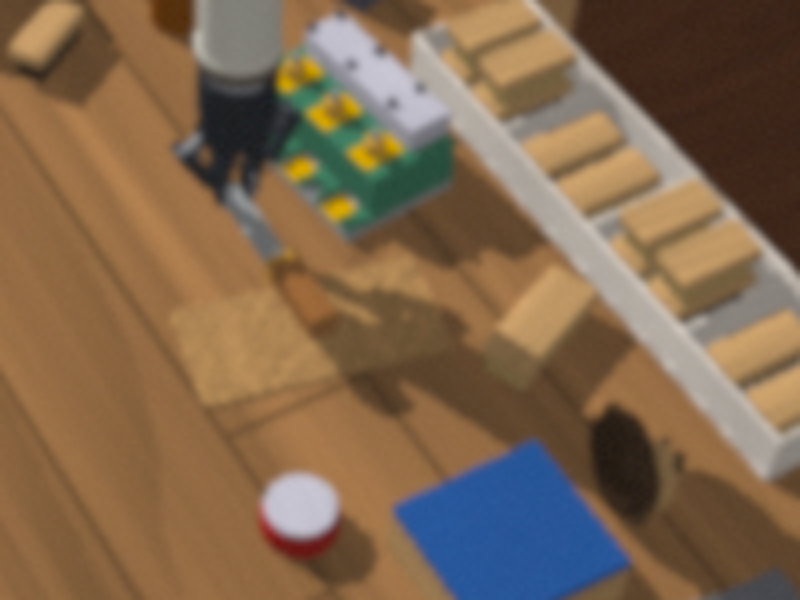

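```bash
python3 -m crank '[{"dp":[0,0,-1],"twist":0,"fingers":0},{"dp":[0,0,-2],"twist":0,"fingers":0},{"dp":[0,0,-3],"twist":0,"fingers":0},{"dp":[0,0,-3.6],"twist":0,"fingers":0},{"dp":[0,0,-4],"twist":0,"fingers":0},{"dp":[0,0,-4],"twist":0,"fingers":0}]'
python3 -m crank '[{"dp":[0,0,0],"twist":0,"fingers":0.4},{"dp":[0,0,0],"twist":0,"fingers":0.45},{"dp":[0,0,0],"twist":0,"fingers":0.45},{"dp":[0,0,0],"twist":0,"fingers":0.5},{"dp":[0,0,0],"twist":0,"fingers":0.5},{"dp":[0,0,0],"twist":0,"fingers":0.5}]'
python3 - <<'E'
from h import *
cv2.imwrite('pics/w8.png',ctrl.snapshot('wrist'))
E
```

```text
t: 7.9
tool_pos: [0.524, 0.1345, 0.0009]
orientation: [[0.002, 1.0, -0.001], [1.0, -0.002, -0.001], [-0.001, -0.001, -1.0]]
wrist_force: [-0.4, -0.7, -0.4]
grip_width: 0.0191
t: 8.5
tool_pos: [0.5247, 0.1349, 0.0019]
orientation: [[0.002, 1.0, 0.0], [1.0, -0.002, 0.0], [0.0, 0.0, -1.0]]
wrist_force: [0.6, 0.5, -0.7]
grip_width: 0.0426
```

View pics/w8.png

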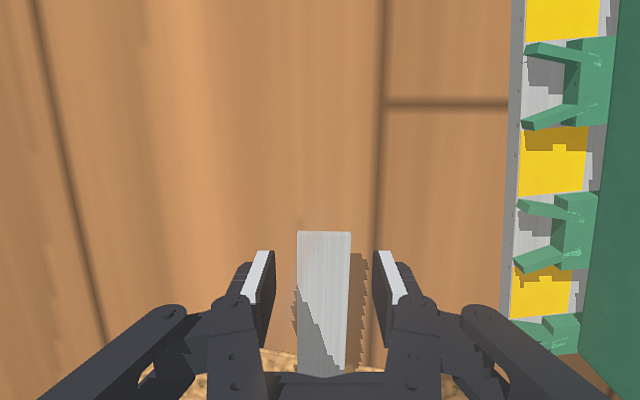

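```bash
python3 -m crank '[{"dp":[0,0,2],"twist":0,"fingers":0.5},{"dp":[0,0,5],"twist":0,"fingers":0.6},{"dp":[0,-2,9],"twist":0,"fingers":0.75},{"dp":[0,-6,12],"twist":0,"fingers":0.75},{"dp":[0,-10,13],"twist":0,"fingers":0.75},{"dp":[0,-13,13],"twist":0,"fingers":0.75},{"dp":[0,-13,13],"twist":0,"fingers":0.75},{"dp":[0,-13,13],"twist":0,"fingers":0.75}]'
python3 - <<'E'
from h import *
cv2.imwrite('pics/w9.png',ctrl.snapshot('wrist'))
print(ctrl.get_obs()['qpos'])
E
```

```text
t: 9.35
tool_pos: [0.5245, 0.0042, 0.1318]
orientation: [[0.004, 1.0, 0.0], [1.0, -0.004, 0.0], [0.0, 0.0, -1.0]]
wrist_force: [-0.7, 0.4, -0.6]
grip_width: 0.0636
[-0.25958247  0.34877021  0.23838047  1.95502865 -0.10850814  0.85009548
  0.03490639]
```

View pics/w9.png

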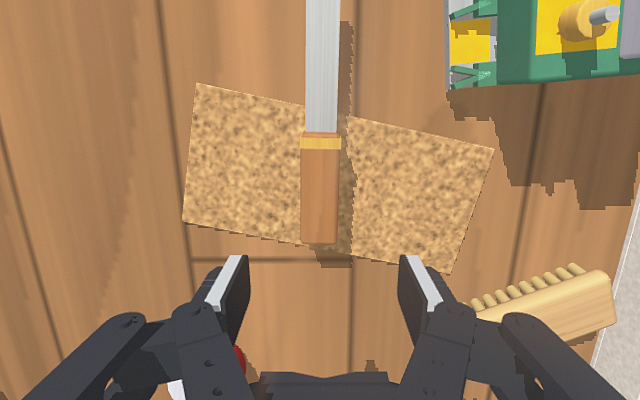

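Run:
```python
from h import *
print(onz('wrist',[(301,134),(341,134),(301,238),(337,238),(307,0),(338,0)],.033).round(4))
print('mat',onz('wrist',[(197,83),(182,221),(495,149),(450,273)],.003).round(4))
# bed from here: floor pad corners
```

```text
[[ 0.5089  0.0503  0.033 ]
 [ 0.5382  0.0503  0.033 ]
 [ 0.5073 -0.032   0.033 ]
 [ 0.5361 -0.032   0.033 ]
 [ 0.5145  0.1391  0.033 ]
 [ 0.5351  0.139   0.033 ]]
mat [[ 0.4257  0.0871  0.003 ]
 [ 0.4003 -0.0288  0.003 ]
 [ 0.6681  0.0347  0.003 ]
 [ 0.6423 -0.0804  0.003 ]]
```

```bash
python3 -m crank '[{"dp":[-0.1,-1,-4],"twist":0,"fingers":0.75},{"dp":[-0.1,-1,-8],"twist":0,"fingers":0.75},{"dp":[-0.1,-1,-11],"twist":0,"fingers":0.7},{"dp":[-0.1,-1,-12.7],"twist":0,"fingers":0.7},{"dp":[-0.1,-1,-12.7],"twist":0,"fingers":0.7},{"dp":[-0.1,-1,-12.7],"twist":0,"fingers":0},{"dp":[-0.1,-1,-12.7],"twist":0,"fingers":0},{"dp":[-0.1,-1,-12.7],"twist":0,"fingers":0}]' 60
python3 -m crank '[{"dp":[0,0,0],"twist":0,"fingers":0},{"dp":[0,0,0],"twist":0,"fingers":0},{"dp":[0,0,0],"twist":0,"fingers":0}]'
python3 - <<'E'
from h import *
cv2.imwrite('pics/w10.png',ctrl.snapshot('wrist'))
E
```

```text
t: 10.2
tool_pos: [0.5249, -0.0046, 0.0062]
orientation: [[0.001, 1.0, 0.003], [1.0, -0.001, 0.001], [0.001, 0.003, -1.0]]
wrist_force: [0.1, 1.2, 1.7]
grip_width: 0.0274
t: 10.5
tool_pos: [0.5249, -0.0046, 0.0062]
orientation: [[0.002, 1.0, 0.003], [1.0, -0.002, 0.001], [0.001, 0.003, -1.0]]
wrist_force: [-1.4, 1.5, 6.4]
grip_width: 0.0276
```

View pics/w10.png

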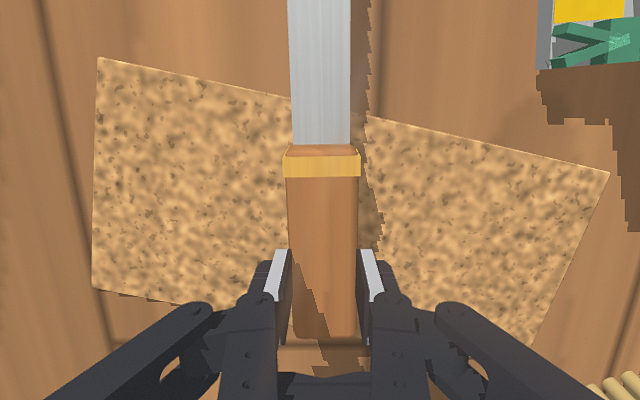

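```bash
python3 -m crank '[{"dp":[0,0,2],"twist":0,"fingers":0},{"dp":[-1,1,5],"twist":-0.1,"fingers":0},{"dp":[-2.5,3,7],"twist":-0.24,"fingers":0},{"dp":[-4,5,7],"twist":-0.38,"fingers":0},{"dp":[-6,7,7],"twist":-0.52,"fingers":0},{"dp":[-8,9,7],"twist":-0.66,"fingers":0},{"dp":[-8.5,11,7],"twist":-0.8,"fingers":0},{"dp":[-8.5,13,7],"twist":-0.94,"fingers":0}]'
python3 -m crank '[{"dp":[0,1,0],"twist":-0.14,"fingers":0},{"dp":[0,2,0],"twist":-0.28,"fingers":0},{"dp":[0,3,0],"twist":-0.42,"fingers":0},{"dp":[0,3.7,0],"twist":-0.53,"fingers":0},{"dp":[0,3.7,0],"twist":-0.53,"fingers":0},{"dp":[0,3.7,0],"twist":-0.53,"fingers":0}]'
python3 - <<'E'
from h import *
import pickle
c=ctrl.get_calibration('wrist');im=ctrl.snapshot('wrist')
cv2.imwrite('pics/w11.png',im);pickle.dump(c,open('c11.pkl','wb'))
print(ctrl.get_obs()['qpos'])
E
```

```text
t: 11.35
tool_pos: [0.4372, 0.1256, 0.075]
orientation: [[0.812, 0.584, -0.001], [0.584, -0.812, 0.001], [-0.0, -0.001, -1.0]]
wrist_force: [0.3, 0.6, -1.3]
grip_width: 0.0278
t: 11.95
tool_pos: [0.4385, 0.1617, 0.0749]
orientation: [[0.995, 0.102, 0.0], [0.102, -0.995, -0.0], [0.0, 0.0, -1.0]]
wrist_force: [-0.2, -1.2, -1.6]
grip_width: 0.0274
[-0.87418265  0.39009618  0.54873549  2.13322262 -0.31457395  0.69561667
 -1.58426893]
```

View pics/w11.png

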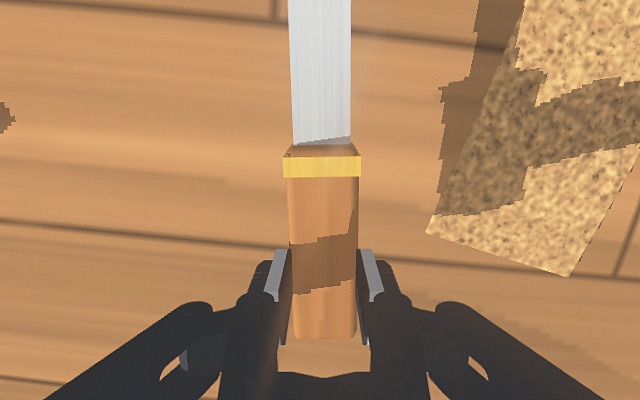

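Run:
```python
from h import *
import pickle
c=pickle.load(open('c11.pkl','rb')); zt=.075-.0062
f=cv2.imread('pics/w11.png').astype(int)
# blade row edges by grey: low saturation
for r in (10,40,70,100,125):
    s=f[r].max(1)-f[r].min(1); xs=np.where(s[250:400]<25)[0]+250; a,b=xs.min(),xs.max()
    P=onz('wrist',[(a,r),(b,r)],zt+.0205,c); m=P.mean(0); print(r,a,b,m.round(4),np.linalg.norm(P[0]-P[1]).round(4))
g=onz('wrist',[(284,155),(361,155),(291,320),(358,320)],zt+.033,c);print(g.round(4))
# mouth refinement in top view
im=ctrl.snapshot('top'); cv2.imwrite('pics/t12.png',cv2.resize(im[65:190,195:335],None,fx=5.5,fy=5.5,interpolation=cv2.INTER_CUBIC))
```

```text
10 288 350 [0.5437 0.1741 0.0893] 0.0236
40 289 350 [0.5331 0.1729 0.0893] 0.0237
70 291 349 [0.5221 0.1716 0.0893] 0.023
100 292 349 [0.5107 0.1702 0.0893] 0.0231
125 293 349 [0.5007 0.169  0.0893] 0.0231
[[0.489  0.1821 0.1018]
 [0.4921 0.1524 0.1018]
 [0.4144 0.1738 0.1018]
 [0.4175 0.1437 0.1018]]
```

View pics/t12.png

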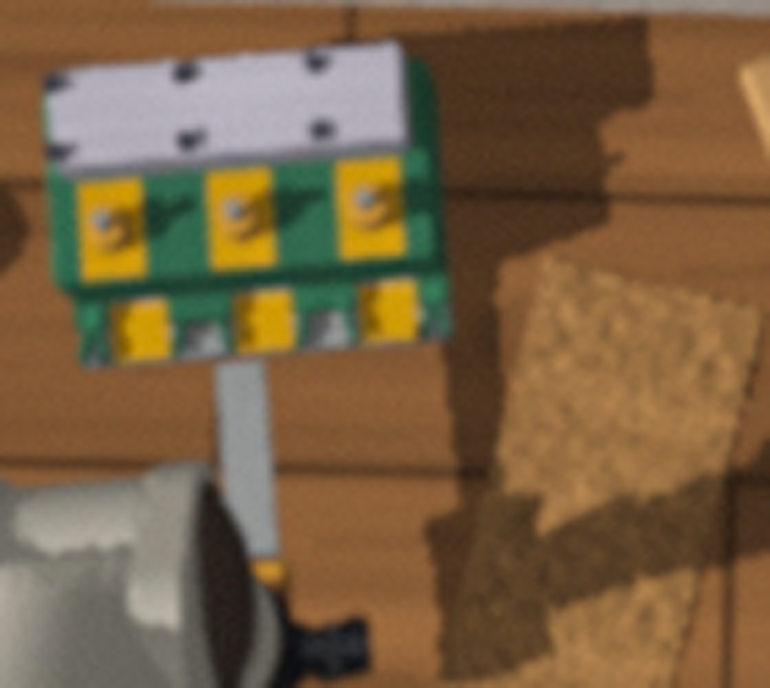

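Run:
```python
from h import *
f=lambda a:(np.array(a,float)+.5)/5.5+[195,65]-.5
print(onz('top',f([(216,366),(264,362),(229,555),(277,553)]),.0893).round(4))
print(onz('top',f([(113,362),(173,358),(237,352),(297,348),(361,342),(421,337)]),.011).round(4))
print(onz('top',f([(110,305),(170,299),(235,295),(295,289),(359,284),(418,280)]),.011).round(4))
```

```text
[[0.5888 0.191  0.0893]
 [0.5914 0.1671 0.0893]
 [0.4947 0.1805 0.0893]
 [0.4963 0.1567 0.0893]]
[[0.6039 0.2607 0.011 ]
 [0.6067 0.2287 0.011 ]
 [0.6107 0.1947 0.011 ]
 [0.6137 0.163  0.011 ]
 [0.6177 0.1292 0.011 ]
 [0.6212 0.0975 0.011 ]]
[[0.6344 0.2637 0.011 ]
 [0.6383 0.2318 0.011 ]
 [0.6413 0.1971 0.011 ]
 [0.6452 0.1653 0.011 ]
 [0.6488 0.1315 0.011 ]
 [0.6517 0.1003 0.011 ]]
```

```bash
python3 -m crank '[{"dp":[0,-0.1,-2],"twist":-0.01,"fingers":0},{"dp":[0,-0.1,-4],"twist":-0.01,"fingers":0},{"dp":[0,-0.1,-6],"twist":-0.01,"fingers":0},{"dp":[0,-0.1,-7],"twist":-0.01,"fingers":0},{"dp":[0,-0.1,-7.1],"twist":-0.01,"fingers":0},{"dp":[0,-0.1,-7.1],"twist":-0.01,"fingers":0}]'
python3 - <<'E'
from h import *
im=ctrl.snapshot('top'); cv2.imwrite('pics/t13.png',cv2.resize(im[65:190,195:335],None,fx=5.5,fy=5.5,interpolation=cv2.INTER_CUBIC))
cv2.imwrite('pics/s13.png',cv2.resize(ctrl.snapshot('side')[100:220,280:400],None,fx=5,fy=5,interpolation=cv2.INTER_CUBIC))
E
```

```text
t: 12.65
tool_pos: [0.4389, 0.1604, 0.0039]
orientation: [[0.996, 0.088, 0.0], [0.088, -0.996, -0.0], [0.0, 0.0, -1.0]]
wrist_force: [0.2, 0.1, -0.6]
grip_width: 0.0278
```

View pics/t13.png

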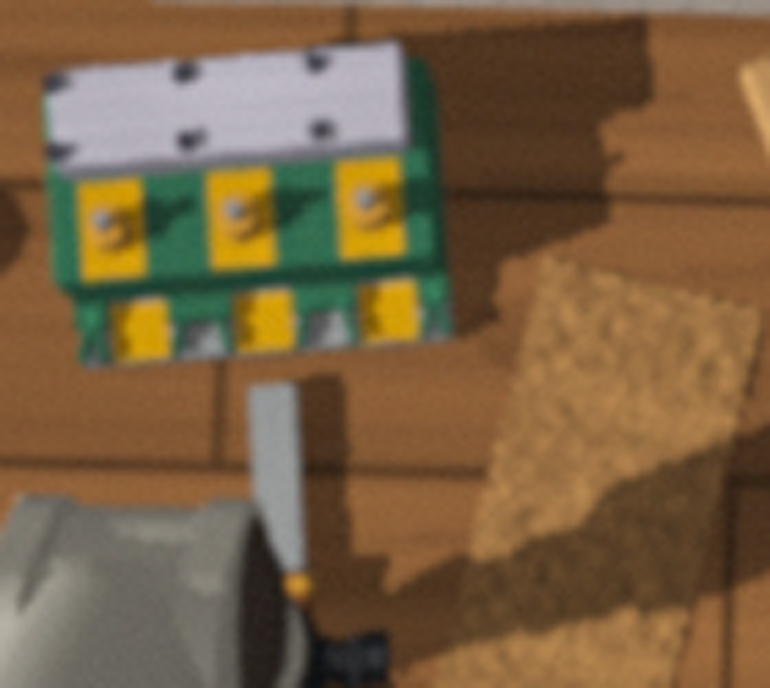

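View pics/s13.png

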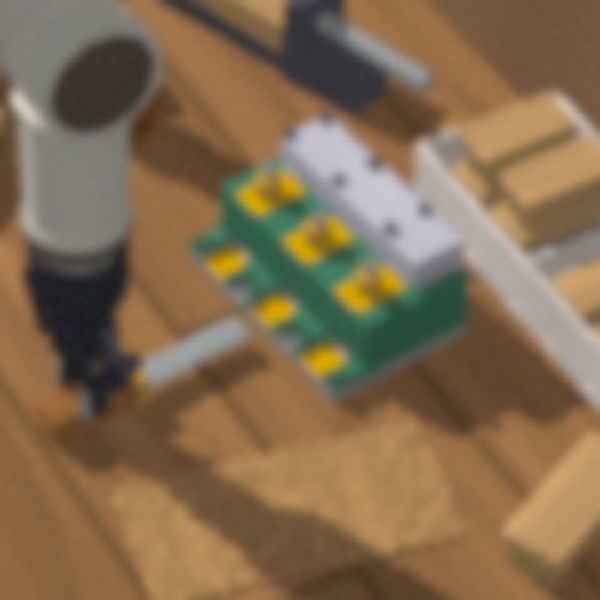

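Run:
```python
from h import *
f=lambda a:(np.array(a,float)+.5)/5.5+[195,65]-.5
P=onz('top',f([(249,386),(298,383),(257,490),(305,487)]),.018)
m=P[:2].mean(0); print(P.round(4),m)
M=np.array([.6122,.1789]);a=np.deg2rad(6);u=np.array([np.cos(a),np.sin(a)]);n=np.array([-u[1],u[0]])
print('lateral',(m[:2]-M)@n,'gap',(M-m[:2])@u)
```

```text
[[0.5915 0.1864 0.018 ]
 [0.5938 0.1606 0.018 ]
 [0.5367 0.1798 0.018 ]
 [0.5389 0.1547 0.018 ]] [0.59264542 0.1734682  0.018     ]
lateral -0.003358037090741734 gap 0.02001523511623015
```

```bash
python3 -m crank '[{"dp":[0,0.2,0],"twist":0,"fingers":0},{"dp":[1,0.3,0],"twist":0,"fingers":0},{"dp":[2,0.4,0],"twist":0,"fingers":0},{"dp":[3,0.5,0],"twist":0,"fingers":0},{"dp":[4,0.6,0],"twist":0,"fingers":0},{"dp":[4.5,0.67,0],"twist":0,"fingers":0},{"dp":[4.5,0.67,0],"twist":0,"fingers":0}]'
python3 - <<'E'
from h import *
print(ctrl.get_obs()['wrist_force'],ctrl.get_obs()['wrist_torque'])
im=ctrl.snapshot('top'); cv2.imwrite('pics/t14.png',cv2.resize(im[65:190,195:335],None,fx=5.5,fy=5.5,interpolation=cv2.INTER_CUBIC))
E
```

```text
t: 13.45
tool_pos: [0.4848, 0.1675, 0.0037]
orientation: [[0.996, 0.088, 0.001], [0.088, -0.996, -0.0], [0.001, 0.0, -1.0]]
wrist_force: [0.2, -0.7, -0.5]
grip_width: 0.0275
[ 0.20893206 -0.67328623 -0.52925088] [-0.07906239  0.04755376 -0.0365215 ]
```

View pics/t14.png

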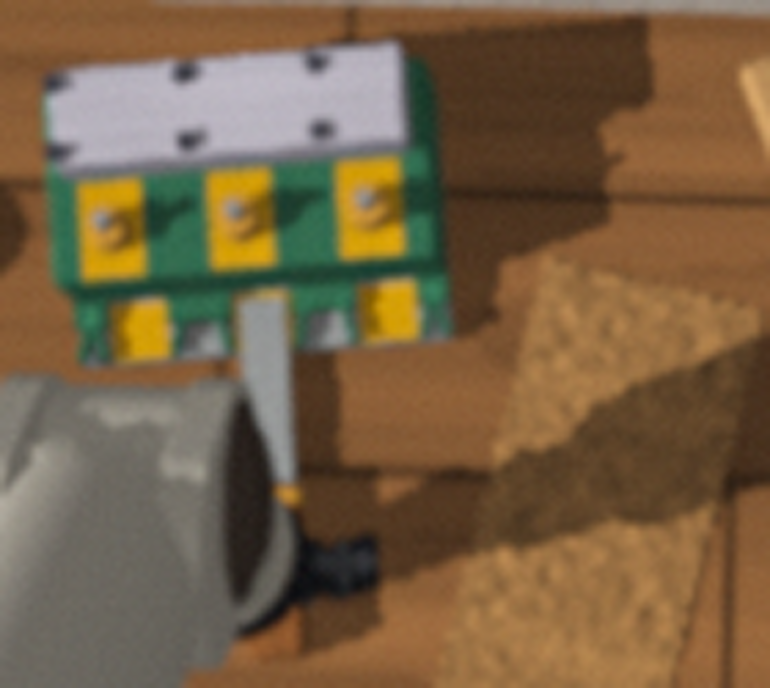

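```bash
python3 -m crank '[{"dp":[0.6,0.06,0],"twist":0,"fingers":0},{"dp":[1.2,0.12,0],"twist":0,"fingers":0},{"dp":[1.8,0.18,0],"twist":0,"fingers":0},{"dp":[2.4,0.25,0],"twist":0,"fingers":0},{"dp":[2.8,0.29,0],"twist":0,"fingers":0},{"dp":[3.1,0.32,0],"twist":0,"fingers":0},{"dp":[3.4,0.35,0],"twist":0,"fingers":0},{"dp":[3.4,0.35,0],"twist":0,"fingers":0}]'
```

```text
t: 14.3
tool_pos: [0.5181, 0.171, 0.0038]
orientation: [[0.996, 0.089, 0.0], [0.089, -0.996, -0.0], [0.0, 0.0, -1.0]]
wrist_force: [0.1, -0.1, -1.4]
grip_width: 0.0277
```

```bash
python3 -m crank '[{"dp":[0.3,0.03,0],"twist":0,"fingers":0},{"dp":[0.6,0.06,0],"twist":0,"fingers":0},{"dp":[0.9,0.09,0],"twist":0,"fingers":0},{"dp":[0.9,0.09,0],"twist":0,"fingers":0}]'
```

```text
t: 14.7
tool_pos: [0.5273, 0.172, 0.0039]
orientation: [[0.996, 0.089, 0.001], [0.089, -0.996, 0.0], [0.001, -0.0, -1.0]]
wrist_force: [0.3, -0.3, -0.7]
grip_width: 0.0275
```

```bash
python3 -m crank '[{"dp":[0.5,0.05,0],"twist":0,"fingers":0},{"dp":[1,0.1,0],"twist":0,"fingers":0},{"dp":[1.5,0.15,0],"twist":0,"fingers":0},{"dp":[1.9,0.2,0],"twist":0,"fingers":0},{"dp":[2.2,0.23,0],"twist":0,"fingers":0},{"dp":[2.2,0.23,0],"twist":0,"fingers":0}]'
python3 - <<'E'
from h import *
print(ctrl.get_obs()['wrist_force'],ctrl.get_obs()['wrist_torque'])
im=ctrl.snapshot('top'); cv2.imwrite('pics/t15.png',cv2.resize(im[65:190,195:335],None,fx=5.5,fy=5.5,interpolation=cv2.INTER_CUBIC))
cv2.imwrite('pics/w15.png',ctrl.snapshot('wrist'))
E
```

```text
t: 15.3
tool_pos: [0.5492, 0.1742, 0.0037]
orientation: [[0.996, 0.089, 0.001], [0.089, -0.996, -0.0], [0.001, 0.0, -1.0]]
wrist_force: [0.5, 0.1, -1.9]
grip_width: 0.0273
[ 0.45242605  0.14709071 -1.89288965] [0.03645326 0.07362758 0.06058233]
```

View pics/t15.png

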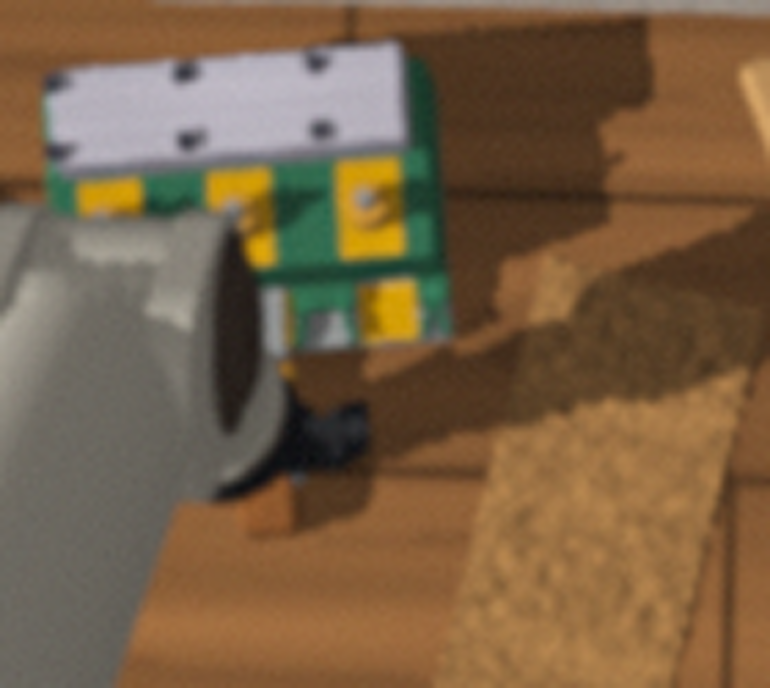

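View pics/w15.png

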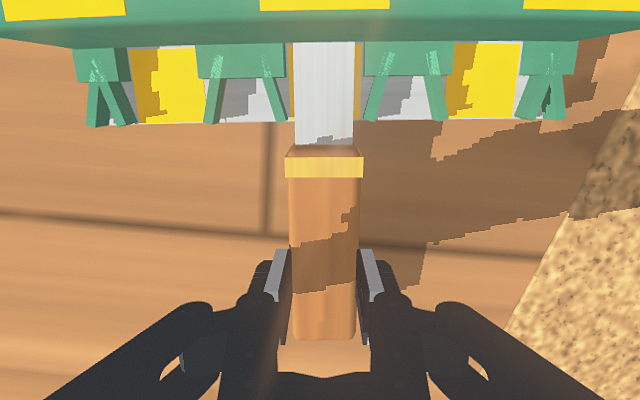

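```bash
python3 -m crank '[{"dp":[0.3,0.03,0],"twist":0,"fingers":0},{"dp":[0.6,0.06,0],"twist":0,"fingers":0},{"dp":[0.6,0.06,-0.05],"twist":0,"fingers":0},{"dp":[0.6,0.06,-0.05],"twist":0,"fingers":0},{"dp":[0.6,0.06,-0.05],"twist":0,"fingers":0}]'
python3 - <<'E'
from h import *
cv2.imwrite('pics/w16.png',ctrl.snapshot('wrist'))
E
```

```text
t: 15.9
tool_pos: [0.5545, 0.1748, 0.0032]
orientation: [[0.996, 0.089, -0.0], [0.089, -0.996, -0.0], [-0.0, 0.0, -1.0]]
wrist_force: [-0.1, 0.5, -1.8]
grip_width: 0.0276
```

View pics/w16.png

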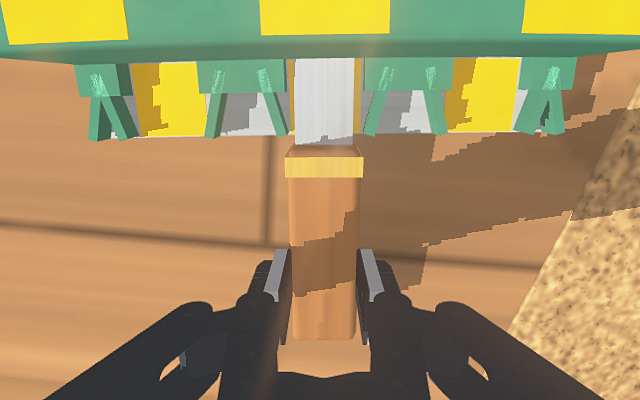

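```bash
python3 -m crank '[{"dp":[0.2,0.02,0],"twist":0,"fingers":0},{"dp":[0.4,0.04,0],"twist":0,"fingers":0},{"dp":[0.5,0.05,0],"twist":0,"fingers":0},{"dp":[0.5,0.05,0],"twist":0,"fingers":0}]'
python3 - <<'E'
from h import *
cv2.imwrite('pics/w17.png',ctrl.snapshot('wrist')[80:200,220:420])
E
```

```text
t: 16.35
tool_pos: [0.5579, 0.1751, 0.0027]
orientation: [[0.996, 0.089, -0.003], [0.089, -0.996, -0.0], [-0.003, 0.0, -1.0]]
wrist_force: [-5.3, -1.6, 1.3]
grip_width: 0.0274
```

View pics/w17.png

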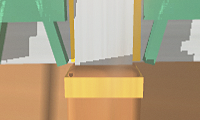

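```bash
python3 -m crank '[{"dp":[-0.15,-0.015,0],"twist":0,"fingers":0},{"dp":[-0.15,-0.015,0],"twist":0,"fingers":0},{"dp":[-0.15,-0.015,0],"twist":0,"fingers":0.6},{"dp":[-0.15,-0.015,0],"twist":0,"fingers":0.6},{"dp":[-0.15,-0.015,0],"twist":0,"fingers":0.7},{"dp":[-0.15,-0.015,0],"twist":0,"fingers":0.7},{"dp":[-0.15,-0.015,0],"twist":0,"fingers":0.7}]'
python3 -m crank '[{"dp":[0,0,1],"twist":0,"fingers":0.7},{"dp":[0,0,3],"twist":0,"fingers":0.7},{"dp":[-1,0,6],"twist":0,"fingers":0.7},{"dp":[-4,0,10],"twist":0,"fingers":0.7},{"dp":[-7,0,13],"twist":0,"fingers":0.7},{"dp":[-9,0,15],"twist":0,"fingers":0.7},{"dp":[-9,0,15],"twist":0,"fingers":0.7}]'
python3 - <<'E'
from h import *
cv2.imwrite('pics/w18.png',ctrl.snapshot('wrist'))
cv2.imwrite('pics/t18.png',ctrl.snapshot('top'))
cv2.imwrite('pics/s18.png',cv2.resize(ctrl.snapshot('side')[100:220,280:400],None,fx=5,fy=5,interpolation=cv2.INTER_CUBIC))
E
```

```text
t: 17.1
tool_pos: [0.5585, 0.1752, 0.0034]
orientation: [[0.996, 0.089, 0.001], [0.089, -0.996, 0.0], [0.001, -0.0, -1.0]]
wrist_force: [-0.4, -0.4, -0.1]
grip_width: 0.0597
t: 17.8
tool_pos: [0.4675, 0.1763, 0.1563]
orientation: [[0.996, 0.09, 0.002], [0.09, -0.996, 0.004], [0.003, -0.004, -1.0]]
wrist_force: [0.6, 0.3, -0.4]
grip_width: 0.0597
```

View pics/w18.png

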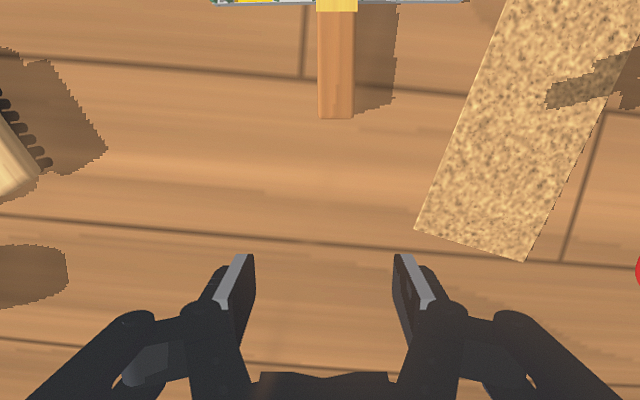

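View pics/t18.png

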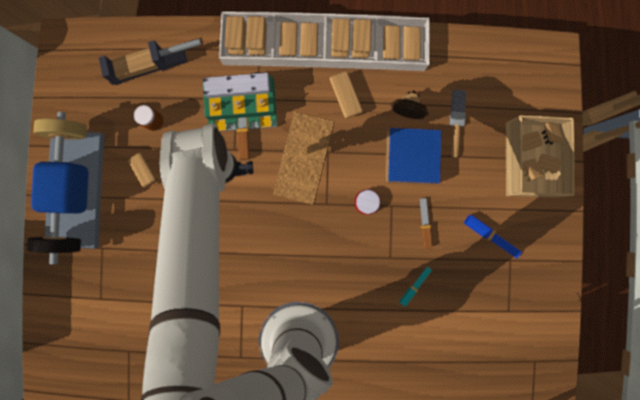

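View pics/s18.png

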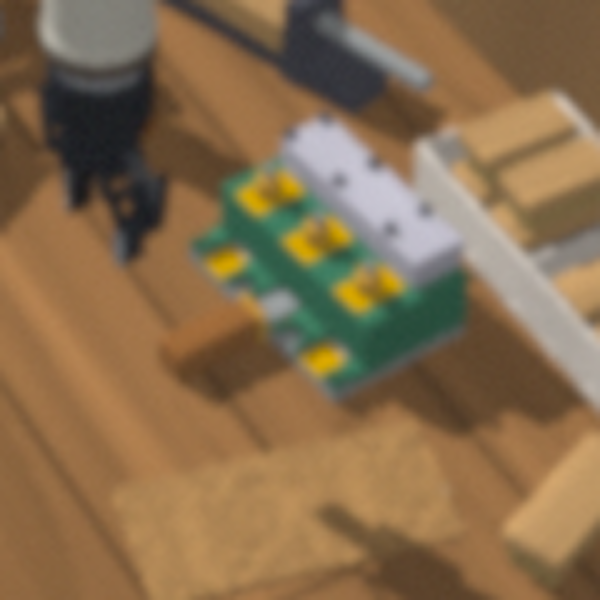

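Run:
```python
from bench import ctrl
import numpy as np
o=ctrl.get_obs();print(o['t'],abs(o['qvel']).max(),o['wrist_force'])
ctrl.close_job()
```

```text
17.95 0.031017923399486117 [-0.00824115 -0.91633325 -0.64102189]
the job is handed in; nothing more can be done
```

I drew the gauge out of the rack by its blade, laid it flat on the cork mat and let go. I then regrasped it by the handle and pushed the blade into the middle bay. I handed the job in at about 18 s of the 64 s allowed; no verdict was reported.

- **Which bay:** I tried the middle bay first. The blade passed the 55 mm point with no resistance and went on until the handle's shoulder met the bed, with about 5 N of contact force. I did not probe the other two bays, since only one has enough gap.
- **Final state:** My last pictures show the gauge lying flat with its blade home in the middle bay. The hand is open and well clear. The brushes and other things look unmoved, judged by eye in the top view rather than measured.
- **First grasp missed:** The fingers first shut above the blade without moving it. I reopened, went 9 mm lower and it held.
- **Readings that disagreed:**
  - The gripper read about 19 mm on the 24 mm blade and 27.5 mm on the 30 mm handle.
  - The camera estimates of the blade's sideways position before insertion differed by about 3 mm. I split the difference and it entered centred.
  - The fingertips pressed the mat with about 6 N during the handle grasp.

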